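# Set the spice mill's coarseness and hold its pulse dial at the third click

### The job

Set the spice mill on the pull-out shelf: first turn the green coarseness knob clockwise until its white pointer line is in line with the orange mark, leaving the red pulse dial at rest until that is done. Then take the red spring-return pulse dial, turn it clockwise past the first two clicks (white and yellow dots) to the third (red dot), and finish while still holding it there, because it springs back if let go. Do not knock or shift the containers, dish or plate.

Things in the scene. Friction and masses are not known exactly. Their poses are not given: they have to be found in the camera images.
- mill: Spice mill, fixed on the shelf: grey body 180 (its x) x 360 (its y), flat steel deck 80 above its underside; origin at the centre of its underside. Clear jar with black lid (90 across, top 181 above the underside) on it at its x +35, y 0. Green coarseness knob's axis at its x -25, y +115; red pulse dial's at x -25, y -115; both vertical.
- coarse_grip (a point): On the axis of the green coarseness knob, 28 above the deck: a good TCP height to grip at. Black skirt 66 across, 6 thick, carrying a green upright grip bar 46 long (this point's x), 14 wide (its y), top 37 above the deck. A white line runs along the bar and out on the skirt; point +x points to its skirt end, the pointer. The frame turns with the knob.
- coarse_pointer (a point): Outer end of the white pointer line on the coarseness knob's skirt, 33 from the axis, 6 above the deck; turns with the knob.
- mark (a point): Orange index mark beside the coarseness knob: an orange bar flat on the deck, 35 to 55 from the knob's axis. This point is in line with it, 33 from the axis and 6 above the deck, so it coincides with coarse_pointer when the knob is set. The mark cannot be moved.
- coarse_knob (a joint): Angle of the coarseness knob in rad, growing clockwise seen from above, 0 to 2.0 between its stops. Light friction (0.04 N m), stays where it is left. It starts anticlockwise of the orange mark, by 0.45 to 1.5 rad.
- pulse_grip (a point): On the axis of the red pulse dial, 28 above the deck: a good TCP height to grip at. Shape and sizes as the coarseness knob, bar red (46 along this point's x, 14 wide, top 37 above the deck); point +x points to the skirt end of its white line; the frame turns with the dial.
- pulse_dial (a joint): Pulse dial angle in rad, growing clockwise from above: 0 at rest (pointer at black dot), clicks at 0.4 (white dot), 0.8 (yellow), 1.2 (red), stop at 1.30. A spring turns it back to 0 from everywhere when let go: 0.06 N m at rest, 0.16 at the third click; about 0.12, 0.15 and 0.18 N m to climb the ridges at 0.2, 0.6 and 1.0 before each click.
- tub_a: Bystander, loose on the shelf: tall clear acrylic container, sage-green clip-on lid, 100 x 100 x 130; origin at the centre of its underside.
- tub_b: Bystander, loose on the shelf: clear acrylic container, white clip-on lid, 100 x 100 x 110; origin at the centre of its underside.
- tub_c: Bystander, loose on the shelf: low clear acrylic container, orange clip-on lid, 100 x 100 x 90; origin at the centre of its underside.
- dish: Bystander, loose on the shelf: black ceramic pickle dish, 84 across, 35 high; origin at the centre of its underside.
- plate: Bystander, loose on the shelf: orange melamine plate, 170 across, 18 high; origin at the centre of its underside.

How it is judged:
On the way, in this order (a step that is already met when the one before it is completed fails the run):
1. the coarseness knob's pointer is at the orange mark, with the pulse dial at rest (horizontal distance between coarse_pointer and mark below 0.0045 m and value of joint pulse_dial below 0.2 rad), for 0.3 s.
2. the pulse dial is held at its third click (value of joint pulse_dial above 1.08 rad and contact force between the fingers and pulse_dial above 1 N), for 0.3 s.
At the end, for the whole second after the job is handed in: The program ends with the fingers on the red dial (more than 1 N) and keeping it at its third click (joint above 1.08 rad), while the coarseness pointer is within 4.5 mm (about 8 degrees) of the orange mark (all of step 2 and horizontal distance between coarse_pointer and mark below 0.0045 m); the arm keeps its last pose, push and grip.
It fails at once if the pulse dial is turned (beyond 0.25 rad) while the coarseness knob is off its mark (value of joint pulse_dial above 0.25 rad and horizontal distance between coarse_pointer and mark above 0.005 m).
It fails at once if a container, the dish or the plate is shifted by more than 25 mm (distance of any of tub_a, tub_b, tub_c, dish, plate from where it was at the start of the episode above 0.025 m).
It also fails if it takes over 45 s, if anything falls off the work surface, if the arm or the gripper's body presses on something with over 40 N, if the wrist force passes 120 N, or if a joint passes its speed limit or range.

### The arm

A 6-joint arm with a two-finger parallel gripper is mounted at the origin on the work surface. World frame = base frame: x ahead of the robot, y to its left, z up, the work surface at z = 0. Lengths are in m, angles in rad, forces in N, time in s.
With the tool pointing down it reaches from about 0.225 to 0.875 m from the base axis. Payload 3.4 kg.
Tool frame: the origin (TCP) lies between the finger pads, 19 mm behind the fingertips; this is the grasp point; z points along the fingers, y is the line along which they close (so a half turn about z gives the same grasp; the last joint's range is limited). The gripper opens to 85 mm and grips with 20 to 120 N. Pads are 22 mm wide; open, the fingers measure 114 mm over their backs; the gripper's body (76 mm by 85 mm) begins 54 mm behind the grasp point. The pads swing forward as they close: fully open they stand 13 mm farther back than shut.
Start: joints at [-1.416, 0.276, 1.505, -0, 1.361, -0.121], TCP at [0.157, -0.553, 0.25] pointing down, gripper open.
Joint ranges: [-2.89, 2.89], [-0.75, 2.08], [0.22, 2.7], [-1.18, 4.32], [0.11, 2.71], [-2.7, 2.7]. Speed limits (rad/s): [2.57, 2.57, 3.14, 3.14, 3.14, 3.14].

### API

Orientations are given as a 3x3 rotation matrix whose columns are the frame's x, y, z axes.
In Python, from rig import sense, capture, manip gives the robot as it stands.
- The arm moves only by the shell command python3 -m inch 'ROWS' [OPENING] [FORCE]. ROWS is JSON, a list of rows, each a list of 6 numbers: the shift along the tool's x, y, z in mm, then the turn, a rotation vector about the tool's x, y, z in degrees. A call has 1 to 12 rows; each row shifts and turns the commanded pose from where the row before left it, along the tool's axes as they then stand; what a row does not reach is not made up. A row lasts 1/12 s, in which the tool goes at most 41.7 mm and 7.16 degrees, less where a joint would pass 70% of its speed; a pose out of reach is approached as far as the arm can. A call is refused whole if a number of a shift passes 41.7 or a number of a turn 7.16, either way. A call with a gripper value outside its range is refused whole. OPENING is the finger opening in mm, from 0 to 85.4, set as the call begins (- or left out, the last holds). The fingers move at their own pace and stop on an object; FORCE is the grip in N (left out, the last holds). Time passes only in rows, so rows that do not move let the fingers close. It gives the time, the measured TCP pose, the force, the opening and the grip force at its end, in the units of the state.
- sense(): the state, without advancing time (a new reading comes with each control period).
- capture(name): name is "scene" or "top"; returns a dict with "image" (400x640x3 uint8, blue, green, red), "fx", "fy", "cx", "cy" (pixels), "view" (4x4, takes a point from world to camera coordinates). Camera axes: x right, y up, looking along -z (the intrinsics and any distortion apply to the point x, -y, -z); pixel columns grow to the right and rows downward; lengths in m; the calibration is good to about 2 mm. A picture is of the moment at which its call begins. There is no depth.
- manip.job_done(): hands the job in; it is judged then, once.
The state is a dict: "clock": time; "joints": joint angles; "qd": joint speeds; "tau": joint torques, N m; "tool_pos": TCP position; "tcp_rot": TCP orientation; "contact_force": force on the tool from outside, world axes, zero at the start; "wrist_torque": the same for the moment, N m; "width": finger opening in m; "grasp_force": force on a finger pad.
Only numpy, scipy, OpenCV 4.12 (cv2) and the standard library are available. Lean on these libraries where they do the work, as an engineer would, in place of code of your own. Each camera call takes 0.05 s, during which the arm holds its last target. There are 200 camera calls.

## Working session

There is one attempt and no reset: what is moved stays moved. The work goes in short steps, Python scripts to look and compute and a shell command to move; the robot and the scene stay as the last step left them, time stands still between calls to the robot, and variables do not carry over. Pictures are saved under pics/ and viewed, at most 10 in all, crops included, and the job is handed in when it is done.

```bash
ls; mkdir -p pics; python3 - <<'E'
from rig import sense, capture
import cv2,numpy as np,pickle
s=sense();print(s)
d={}
for n in("top","scene"):
    c=capture(n);d[n]=c;cv2.imwrite(f"pics/{n}0.png",c["image"]);print(n,{k:v for k,v in c.items() if k!="image"})
pickle.dump(d,open("cap0.pkl","wb"))
E
```

```text
pics
{'clock': 0.0, 'joints': array([-1.41599438e+00,  2.76582876e-01,  1.50617607e+00,  3.11869065e-05,
        1.36069405e+00, -1.20981136e-01]), 'qd': array([ 1.97939881e-04, -6.32587460e-06,  1.13241869e-03,  3.20038596e-04,
        8.71810025e-05,  8.79454480e-04]), 'tau': array([ 4.53495286e-04, -4.16774118e+01, -2.45813048e+01, -1.95232758e-05,
        1.10033015e-02, -5.31151784e-06]), 'tool_pos': array([ 0.15650848, -0.55275636,  0.24912949]), 'tcp_rot': array([[ 9.62214069e-01,  2.72293995e-01, -2.56699825e-04],
       [ 2.72293996e-01, -9.62212338e-01,  1.84280176e-03],
       [ 2.54784114e-04, -1.84306760e-03, -9.99998269e-01]]), 'contact_force': array([-0.27318767, -0.13196593,  0.70982594]), 'wrist_torque': array([ 0.04379169, -0.02362024,  0.00617448]), 'grasp_force': 0.0, 'width': 0.08558421984377859}
top {'fx': 460.2506922306206, 'fy': 460.2506922306206, 'cx': 313.614761586148, 'cy': 193.46338910494038, 'view': array([[-0.050402  , -0.99872438,  0.00304016,  0.0287843 ],
       [ 0.97809539, -0.0487449 ,  0.20236933, -0.60524069],
       [-0.20196299,  0.01317339,  0.97930456, -1.35275311],
       [ 0.        ,  0.        ,  0.        ,  1.        ]])}
scene {'fx': 423.6717786833615, 'fy': 423.6717786833615, 'cx': 313.49440941611346, 'cy': 205.9755429118538, 'view': array([[-0.21280694,  0.97691701,  0.01861095,  0.11577762],
       [-0.69442022, -0.16461396,  0.70048755,  0.30324995],
       [ 0.68738182,  0.13614479,  0.71342192, -1.634985  ],
       [ 0.        ,  0.        ,  0.        ,  1.        ]])}
```

View pics/top0.png

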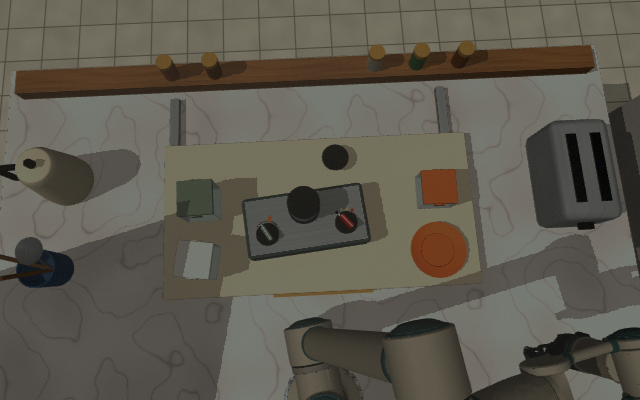

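View pics/scene0.png

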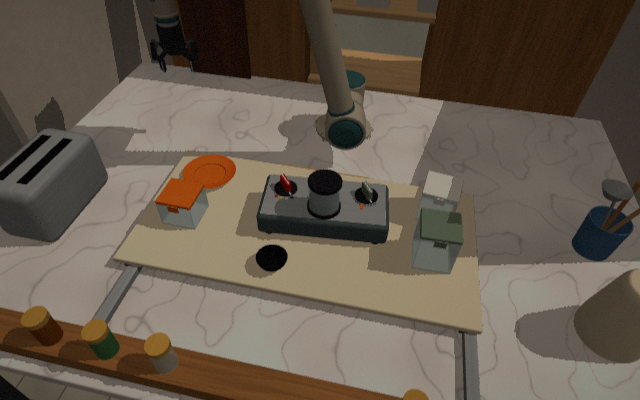

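The top view shows the mill around (305,220), with the green knob near (268,234) and the red dial near (346,221). In the scene view, green is near (367,194) and red near (286,186). I'll zoom in on both.

```bash
python3 - <<'E'
import cv2,pickle,numpy as np
d=pickle.load(open("cap0.pkl","rb"))
def cr(n,x,y,w,h,k): return cv2.convertScaleAbs(cv2.resize(d[n]["image"][y:y+h,x:x+w],None,fx=k,fy=k,interpolation=cv2.INTER_CUBIC),alpha=1.6)
cv2.imwrite("pics/t1.png",cr("top",240,175,134,90,5.9))
a=cr("scene",255,168,140,80,5.6)
cv2.imwrite("pics/s1.png",a)
E
```

```text
(no output)
```

View pics/t1.png

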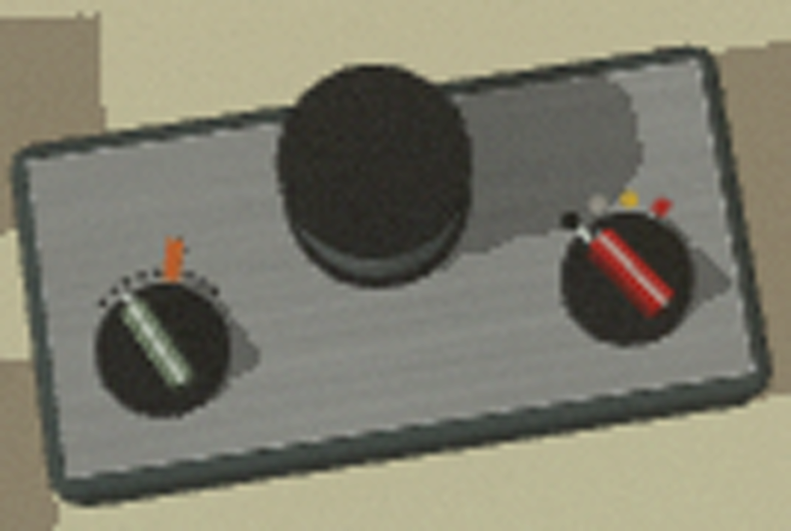

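View pics/s1.png

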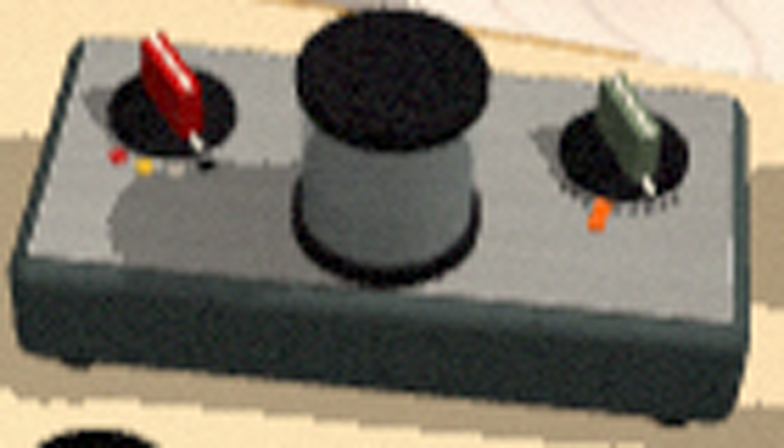

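The crops show it clearly. In the top view the green skirt is at about (267.6,234.3), with its pointer up-left at about (261,225) and the orange mark at about (269.5,219). The red dial is at about (346.4,222.3), with its pointer at the black dot.

```bash
cat >vis.py <<'E'
import numpy as np,cv2
def ray(c,u,v):
    V=np.array(c["view"]);R,t=V[:3,:3],V[:3,3]
    d=np.array([(u-c["cx"])/c["fx"],-(v-c["cy"])/c["fy"],-1.]);return -R.T@t,R.T@d
def plane(c,uv,z):
    o,d=ray(c,*uv);return o+d*(z-o[2])/d[2]
def tri(c1,p1,c2,p2):
    o1,d1=ray(c1,*p1);o2,d2=ray(c2,*p2)
    s=np.linalg.lstsq(np.c_[d1,-d2],o2-o1,rcond=None)[0]
    a,b=o1+s[0]*d1,o2+s[1]*d2;return (a+b)/2,np.linalg.norm(a-b)
def blob(img,x,y,w,h,f):
    r=cv2.resize(img[y:y+h,x:x+w],None,fx=8,fy=8,interpolation=cv2.INTER_CUBIC)
    hsv=cv2.cvtColor(r,cv2.COLOR_BGR2HSV).astype(int)
    m=f(hsv[...,0],hsv[...,1],hsv[...,2]).astype(np.uint8)
    cs,_=cv2.findContours(m,cv2.RETR_EXTERNAL,cv2.CHAIN_APPROX_NONE)
    c=max(cs,key=cv2.contourArea);return c,(lambda p:((p[0]+.5)/8-.5+x,(p[1]+.5)/8-.5+y))
def cen(b):
    M=cv2.moments(b[0]);return b[1]((M["m10"]/M["m00"],M["m01"]/M["m00"]))
E
python3 - <<'E'
import pickle;from vis import *
d=pickle.load(open("cap0.pkl","rb"));T,S=d["top"],d["scene"]
dark=lambda h,s,v:v<45
org=lambda h,s,v:(h>3)&(h<16)&(s>150)&(v>80)
red=lambda h,s,v:((h<4)|(h>172))&(s>130)&(v>50)
grn=lambda h,s,v:(h>40)&(h<90)&(s>35)&(v>60)
def ell(b):
    e=cv2.fitEllipse(cv2.convexHull(b[0]));return b[1](e[0]),np.array(e[1])/8,e[2]
P={}
for n,Tr,Sr in(("g",(254,221,29,27),(353,188,27,18)),("r",(333,210,28,25),(272,179,28,19))):
    a,b=ell(blob(T["image"],*Tr,dark)),ell(blob(S["image"],*Sr,dark))
    print(n,a,b);X,e=tri(T,a[0],S,b[0]);print(" skirt",X,e);P[n]=(X,a[0])
o=cen(blob(T["image"],264,212,12,13,org));os=cen(blob(S["image"],356,200,12,12,org))
print("mark",o,os,tri(T,o,S,os))
for n,f,r,r2 in(("r",red,(333,210,28,20),(275,170,20,28)),("g",grn,(256,222,20,22),(358,176,18,28))):
    b=blob(T["image"],*r,f);rr=cv2.minAreaRect(b[0]);print(n,"bar",b[1](rr[0]),np.array(rr[1])/8,rr[2])
dk=(P["g"][0][2]+P["r"][0][2])/2
for k in(dk,dk-.005):
    g,r=plane(T,P["g"][1],k),plane(T,P["r"][1],k);print(k,g,r,"sep",np.linalg.norm(g-r),"yaw(mill y)",np.degrees(np.arctan2(*(g-r)[[1,0]])))
E
```

```text
g ((267.33059310913086, 233.9546365737915), array([22.56960106, 22.9420681 ]), 71.11768341064453) ((362.99731159210205, 196.1967658996582), array([14.41111946, 19.98363686]), 130.61428833007812)
 skirt [0.48223979 0.13378963 0.11597884] 0.0109414449069987
r ((346.000524520874, 221.83976936340332), array([22.5814991 , 22.64477539]), 120.0164566040039) ((285.17427253723145, 188.1166877746582), array([15.87596035, 23.49860382]), 92.7650146484375)
 skirt [ 0.5054847  -0.09220066  0.11939308] 0.003142194885042617
mark (268.91265929908405, 218.55816905615293) (361.55924348697397, 205.78415163660654) (array([0.52604813, 0.13130751, 0.1200965 ]), np.float64(0.003236092819336187))
r bar (345.2213611602783, 221.77048301696777) [16.11429596  3.17969275] 46.10170364379883
g bar (264.8028907775879, 233.45257472991943) [15.74056911  1.85431695] 55.7131233215332
0.11768596230408737 [0.48148651 0.13909328 0.11768596] [ 0.50540556 -0.09079125  0.11768596] sep 0.23112554806995392 yaw(mill y) 95.9401433423102
0.11268596230408737 [0.48209299 0.13955221 0.11268596] [ 0.506102   -0.09119689  0.11268596] sep 0.2319947901323848 yaw(mill y) 95.94014334231021
```

```bash
cat >go.py <<'E'
import numpy as np
from rig import sense
from scipy.spatial.transform import Rotation as Ro
def go(pos,yaw):
    s=sense();R=np.array(s["tcp_rot"]);y=np.radians(yaw)
    G=np.c_[[np.cos(y),np.sin(y),0],[np.sin(y),-np.cos(y),0],[0,0,-1]]
    print("t",round(s["clock"],2),"pos",np.round(s["tool_pos"],4),"yaw",np.degrees(np.arctan2(R[1,0],R[0,0])).round(2),"w",s["width"],"gf",s["grasp_force"],"F",np.round(s["contact_force"],1),"j6",s["joints"][5].round(2))
    print("tool shift mm",np.round(R.T@(np.array(pos)-s["tool_pos"])*1e3,1),"turn deg",np.round(Ro.from_matrix(R.T@G).as_rotvec(degrees=True),2))
E
python3 - <<'E'
import pickle;from vis import *;from go import go
d=pickle.load(open("cap0.pkl","rb"));T,S=d["top"],d["scene"]
zd=.117
A={"g":((267.33,233.95)),"r":((346.0,221.84))}
yaw=lambda v:np.degrees(np.arctan2(v[1],v[0]))
g,r=(plane(T,A[k],zd+.006) for k in"gr");print("axes",g,r)
m=plane(T,(268.91,218.56),zd);v=m-g;print("mark dist",np.hypot(*v[:2]),"yaw",yaw(v))
f=lambda x,y:(x/5.9+240-.4,y/5.9+175-.4)
for n,c,p in(("gptr",g,(125,293)),("rptr",r,(584,232)),("blackdot",r,(570,220)),("reddot",r,(661,208))):
    v=plane(T,f(*p),zd+(.006 if"ptr"in n else 0))-c;print(n,np.hypot(*v[:2]),yaw(v))
for n,a,b in(("gbar",(122,302),(184,380)),("rbar",(597,238),(663,306))):
    a,b=plane(T,f(*a),zd+.037),plane(T,f(*b),zd+.037);print(n,"mid",(a+b)/2,np.linalg.norm(a-b),yaw(a-b))
for n,c,(x,y,a) in(("g",None,(264.8,233.45,55.71)),("r",None,(345.22,221.77,46.10))):
    e=np.array([np.cos(np.radians(a)),np.sin(np.radians(a))])*7
    p,q=(plane(T,np.array([x,y])+k*e,zd+.037) for k in(-1,1));print(n,"rect mid",(p+q)/2,yaw(p-q))
go((g[0],g[1],.25),36)
E
```

```text
axes [0.48085544 0.13860682 0.123     ] [ 0.50466479 -0.09035857  0.123     ]
mark dist 0.045834371501294456 yaw -6.77378673322403
gptr 0.03424924537868679 31.860831263321295
rptr 0.03149980593583543 39.58056718158992
blackdot 0.04106424915599797 39.72406885802417
reddot 0.04026291713423839 -28.59030475906734
gbar mid [0.48179486 0.14073017 0.154     ] 0.048190246047509364 36.22756380553298
rbar mid [ 0.50358391 -0.08909194  0.154     ] 0.04540800776795583 40.59189766435284
g rect mid [0.47890675 0.14286297 0.154     ] 32.14884823693425
r rect mid [ 0.50069018 -0.08562036  0.154     ] 40.372272630262984
t 0.1 pos [ 0.1565 -0.5528  0.2492] yaw 15.8 w 0.0855506167256912 gf 0.0 F [-0.1  0.4 -0.3] j6 -0.12
tool shift mm [ 5.004e+02 -5.770e+02  3.000e-01] turn deg [ -0.09  -0.03 -20.2 ]
```

```bash
python3 -m inch '[[12,-14,0,0,0,0],[25,-29,0,0,0,0],[25,-29,0,0,0,0],[25,-29,0,0,0,0],[25,-29,0,0,0,0],[25,-29,0,0,0,0],[25,-29,0,0,0,0],[25,-29,0,0,0,0],[25,-29,0,0,0,0],[25,-29,0,0,0,0],[25,-29,0,0,0,0],[25,-29,0,0,0,0]]' 50 30
python3 -m inch '[[25,-29,0,0,0,0],[25,-29,0,0,0,0],[25,-29,0,0,0,0],[25,-29,0,0,0,0],[25,-29,0,0,0,0],[25,-29,0,0,0,0],[25,-29,0,0,0,0],[25,-29,0,0,0,0],[13,-12,0,0,0,0],[0,0,0,0,0,-5.7],[0,0,0,0,0,-5.7],[0,0,0,0,0,-5.7]]'
python3 -m inch '[[0,0,0,0,0,0],[0,0,0,0,0,0]]'
python3 -c "
from go import go
go((.4809,.1390,.20),33)"
```

```text
clock: 1.1
tool_pos: [0.3421, -0.1528, 0.2499]
tcp_rot: [[0.962, 0.272, 0.0], [0.272, -0.962, -0.0], [0.0, 0.0, -1.0]]
contact_force: [1.3, 0.2, 0.4]
width: 0.05
grasp_force: 0.0
clock: 2.1
tool_pos: [0.4803, 0.1387, 0.2493]
tcp_rot: [[0.836, 0.549, -0.002], [0.549, -0.836, -0.0], [-0.002, -0.0, -1.0]]
contact_force: [-1.4, -0.2, 0.4]
width: 0.0506
grasp_force: 0.0
clock: 2.27
tool_pos: [0.4803, 0.1381, 0.2496]
tcp_rot: [[0.841, 0.541, -0.001], [0.541, -0.841, -0.0], [-0.001, -0.0, -1.0]]
contact_force: [0.0, 0.1, -0.2]
width: 0.0503
grasp_force: 0.0
t 2.27 pos [0.4803 0.1381 0.2496] yaw 32.76 w 0.05025399315009708 gf 0.0 F [ 0.   0.1 -0.2] j6 1.14
tool shift mm [ 1.1 -0.4 49.6] turn deg [-0.01  0.05 -0.24]
```

```bash
python3 -m inch '[[1,-0.5,14,0,0,0],[0,0,16,0,0,0],[0,0,16,0,0,0],[0,0,16,0,0,0],[0,0,12,0,0,0],[0,0,8,0,0,0],[0,0,6,0,0,0],[0,0,6,0,0,0],[0,0,6,0,0,0],[0,0,0,0,0,0],[0,0,0,0,0,0]]' - 30
python3 - <<'E'
from rig import capture;import cv2,numpy as np
o=[]
for n,x,y,w,h in(("top",225,180,90,80),("scene",320,140,90,80)):
    i=capture(n)["image"][y:y+h,x:x+w];o.append(cv2.convertScaleAbs(cv2.resize(i,None,fx=4.4,fy=4.4,interpolation=cv2.INTER_CUBIC),alpha=1.6))
cv2.imwrite("pics/g2.png",np.hstack(o))
E
```

```text
clock: 3.18
tool_pos: [0.4812, 0.139, 0.15]
tcp_rot: [[0.84, 0.543, 0.0], [0.543, -0.84, -0.0], [-0.0, 0.0, -1.0]]
contact_force: [0.2, -0.2, -0.1]
width: 0.0503
grasp_force: 0.0
```

View pics/g2.png

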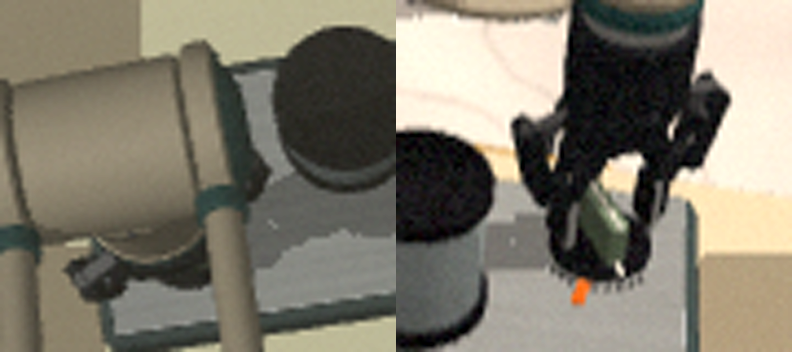

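The fingers straddle the green bar, and in the scene view the pointer and the orange mark both stay visible. Closing.

```bash
python3 -m inch '[[0,0,2,0,0,0],[0,0,0,0,0,0],[0,0,0,0,0,0],[0,0,0,0,0,0],[0,0,0,0,0,0],[0,0,0,0,0,0]]' 0 30
python3 -c "
from go import go
from rig import sense
go((.4809,.1390,.148),-6.8);print(sense()['wrist_torque'])"
```

```text
clock: 3.78
tool_pos: [0.482, 0.1378, 0.1483]
tcp_rot: [[0.839, 0.544, 0.002], [0.544, -0.839, -0.002], [0.0, 0.003, -1.0]]
contact_force: [1.9, -5.7, 0.7]
width: 0.0133
grasp_force: 34.1
t 3.78 pos [0.482  0.1378 0.1483] yaw 32.93 w 0.013295734487324533 gf 34.05892074108124 F [ 1.9 -5.7  0.7] j6 1.14
tool shift mm [-0.3 -1.6  0.3] turn deg [ 0.16 -0.08 39.73]
[-0.61431715 -0.25322021 -0.02207406]
```

```bash
python3 -m inch '[[0,1.4,0,0,0,0],[0,0,0,0,0,4],[0,0,0,0,0,5],[0,0,0,0,0,5],[0,0,0,0,0,5],[0,0,0,0,0,5],[0,0,0,0,0,5],[0,0,0,0,0,5],[0,0,0,0,0,4],[0,0,0,0,0,0],[0,0,0,0,0,0]]' 
python3 - <<'E'
from go import go;from vis import *;from rig import capture,sense
import pickle
go((.482,.1378,.148),-6.8);print(sense()['wrist_torque'])
S=capture("scene");pickle.dump(S,open("S3.pkl","wb"))
i=S["image"][175:220,335:395];cv2.imwrite("pics/g3.png",cv2.convertScaleAbs(cv2.resize(i,None,fx=12,fy=12,interpolation=cv2.INTER_CUBIC),alpha=1.6))
E
```

```text
clock: 4.7
tool_pos: [0.4821, 0.138, 0.1483]
tcp_rot: [[0.996, -0.087, 0.001], [-0.087, -0.996, 0.0], [0.001, -0.001, -1.0]]
contact_force: [0.7, -0.6, 2.9]
width: 0.0137
grasp_force: 34.3
t 4.7 pos [0.4821 0.138  0.1483] yaw -5.01 w 0.013653606385464112 gf 34.32412505149841 F [ 0.7 -0.6  2.9] j6 1.8
tool shift mm [-0.1  0.2  0.3] turn deg [-0.03 -0.03  1.79]
[-0.06474617 -0.03867497 -0.0914799 ]
```

View pics/g3.png

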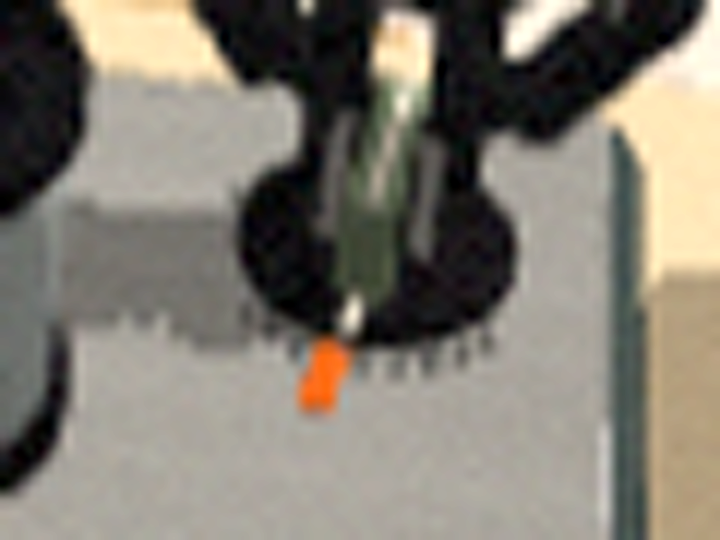

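The pointer (crop 353,298 to 344,333) is nearly in line with the orange mark (335,345 to 317,408). I'll measure the residual.

```bash
python3 - <<'E'
import pickle;from vis import *
S=pickle.load(open("S3.pkl","rb"));zd=.117
f=lambda x,y:(x/12+335-.46,y/12+175-.46)
yaw=lambda v:np.degrees(np.arctan2(v[1],v[0]))
P=lambda p,h:plane(S,f(*p),zd+h)
b=blob(S["image"],356,198,12,14,lambda h,s,v:(h>3)&(h<16)&(s>150)&(v>80))
M=plane(S,cen(b),zd)
print("mark dir",yaw(P((317,408),0)-P((335,345),0)))
ptr=[P((353,298),.006),P((344,333),.006)];print("ptr dir",yaw(ptr[1]-ptr[0]))
# axis calibrated in this view: skirt ellipse from left/right/bottom extremes
c=P((377,248),.006);l,r=P((240,248),.006),P((515,248),.006);bt=P((377,345),.006)
print("axis",c,"width",np.linalg.norm(l-r),"bottom",np.linalg.norm(bt-c))
for a in(c,np.array([.482,.138,.123])):
    print("mark",yaw(M-a),np.hypot(*(M-a)[:2]),"ptr",yaw(ptr[1]-a),np.hypot(*(ptr[1]-a)[:2]))
E
```

```text
mark dir -3.511948025229564
ptr dir -2.482889698622651
axis [0.48470893 0.13626422 0.123     ] width 0.06490401015960096 bottom 0.03233957882839657
mark -9.949815324008023 0.03907822606984095 ptr -7.2895807335526 0.030186234404912887
mark -11.641243529333387 0.04206465963574529 ptr -9.674029426100217 0.03312219269623002
```

```bash
python3 -m inch '[[0,0,0,0,0,2],[0,0,0,0,0,0],[0,0,0,0,0,0],[0,0,0,0,0,0],[0,0,0,0,0,0]]'
python3 -m inch '[[0,0,0,0,0,0],[0,0,0,0,0,0],[0,0,0,0,0,0],[0,0,0,0,0,0],[0,0,-10,0,0,0],[0,0,-20,0,0,0],[0,0,-25,0,0,0],[0,0,-25,0,0,0],[0,0,-20,0,0,0],[0,0,-10,0,0,0]]' 50
python3 -c "
from go import go
go((.5043,-.0895,.258),40.3)"
```

```text
clock: 5.17
tool_pos: [0.4821, 0.138, 0.1483]
tcp_rot: [[0.992, -0.123, 0.001], [-0.123, -0.992, 0.0], [0.001, -0.0, -1.0]]
contact_force: [-1.0, 0.1, 5.0]
width: 0.0135
grasp_force: 34.7
clock: 6.0
tool_pos: [0.4831, 0.138, 0.2614]
tcp_rot: [[0.992, -0.123, 0.005], [-0.123, -0.992, 0.001], [0.005, -0.001, -1.0]]
contact_force: [0.2, -0.3, -0.1]
width: 0.0503
grasp_force: 0.0
t 6.0 pos [0.4831 0.138  0.2614] yaw -7.09 w 0.050263343733088106 gf 0.0 F [ 0.2 -0.3 -0.1] j6 1.83
tool shift mm [ 49.1 223.2   3.4] turn deg [  0.05  -0.3  -47.39]
```

```bash
python3 -m inch '[[3,14,0,0,0,0],[6,28,0,0,0,0],[7,31,0,0,0,0],[7,31,0,0,0,0],[7,31,0,0,0,0],[7,31,0,0,0,0],[7,31,0,0,0,0],[6.7,28,0,0,0,0],[0,0,0,0,0,-6.8],[0,0,0,0,0,-6.8],[0,0,0,0,0,-6.8],[0,0,0,0,0,-6.8]]'
python3 -m inch '[[0,0,0,0,0,-6.8],[0,0,0,0,0,-6.8],[0,0,0,0,0,-6.6],[0,0,0,0,0,0],[0,0,0,0,0,0]]'
python3 - <<'E'
from go import go;from vis import *;from rig import capture
go((.5057,-.0911,.148),40.3)
T=capture("top");S=capture("scene");k=lambda i:cv2.convertScaleAbs(cv2.resize(i,None,fx=9,fy=9,interpolation=cv2.INTER_CUBIC),alpha=1.6)
cv2.imwrite("pics/g4.png",np.hstack([k(T["image"][205:255,245:290]),k(S["image"][175:225,345:388])]))
E
```

```text
clock: 7.0
tool_pos: [0.504, -0.092, 0.2576]
tcp_rot: [[0.937, 0.348, -0.001], [0.348, -0.937, 0.0], [-0.001, -0.001, -1.0]]
contact_force: [-0.9, 0.4, -0.6]
width: 0.0503
grasp_force: 0.0
clock: 7.42
tool_pos: [0.5042, -0.0916, 0.2578]
tcp_rot: [[0.765, 0.645, -0.001], [0.645, -0.765, 0.0], [-0.0, -0.001, -1.0]]
contact_force: [0.2, -0.5, 0.0]
width: 0.05
grasp_force: 0.0
t 7.42 pos [ 0.5042 -0.0916  0.2578] yaw 40.14 w 0.05003107190229895 gf 0.0 F [ 0.2 -0.5  0. ] j6 0.55
tool shift mm [  1.6   0.6 109.8] turn deg [-0.03  0.02 -0.16]
```

View pics/g4.png

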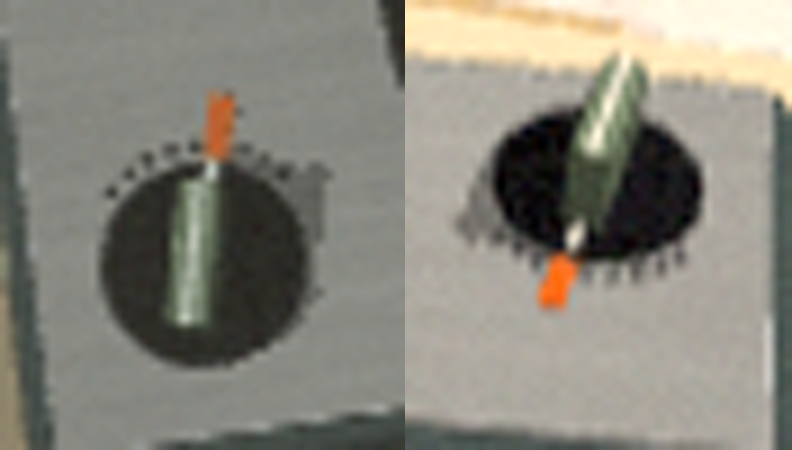

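The pointer meets the orange mark in both views: pointer at (212,168) and mark at (220,127) in the top crop, about 2° apart, or roughly 1 mm. Next is the red dial.

```bash
python3 -m inch '[[1.6,0.6,10,0,0,0],[0,0,18,0,0,0],[0,0,18,0,0,0],[0,0,16,0,0,0],[0,0,14,0,0,0],[0,0,10,0,0,0],[0,0,8,0,0,0],[0,0,6,0,0,0],[0,0,5,0,0,0],[0,0,4.5,0,0,0],[0,0,0,0,0,0],[0,0,0,0,0,0]]' 50 70
python3 -m inch '[[0,0,0,0,0,0],[0,0,0,0,0,0],[0,0,0,0,0,0],[0,0,0,0,0,0],[0,0,0,0,0,0],[0,0,0,0,0,0]]' 0 70
python3 -c "
from go import go
from rig import sense
go((.5057,-.0911,.148),-28.6);print(sense()['wrist_torque'])"
```

```text
clock: 8.52
tool_pos: [0.5062, -0.0912, 0.1487]
tcp_rot: [[0.763, 0.647, 0.0], [0.647, -0.763, -0.0], [0.0, 0.0, -1.0]]
contact_force: [0.5, 0.0, -0.0]
width: 0.0496
grasp_force: 0.0
clock: 9.02
tool_pos: [0.5061, -0.091, 0.1491]
tcp_rot: [[0.763, 0.647, 0.001], [0.647, -0.763, 0.0], [0.001, 0.0, -1.0]]
contact_force: [-1.3, 1.8, 5.7]
width: 0.0131
grasp_force: 69.1
t 9.02 pos [ 0.5061 -0.091   0.1491] yaw 40.3 w 0.013056063625169147 gf 69.08256769180298 F [-1.3  1.8  5.7] j6 0.55
tool shift mm [-0.4 -0.2  1.1] turn deg [ 0.00e+00 -4.00e-02  6.89e+01]
[0.18008616 0.25314267 0.00050812]
```

Well centred. Turning 70° clockwise, against a stop at 74.5°.

```bash
python3 -m inch '[[0,0,0,0,0,4],[0,0,0,0,0,5],[0,0,0,0,0,5],[0,0,0,0,0,5],[0,0,0,0,0,5],[0,0,0,0,0,5],[0,0,0,0,0,5],[0,0,0,0,0,5],[0,0,0,0,0,5],[0,0,0,0,0,5]]'
python3 -m inch '[[0,0,0,0,0,5],[0,0,0,0,0,5],[0,0,0,0,0,5],[0,0,0,0,0,4],[0,0,0,0,0,2],[0,0,0,0,0,0],[0,0,0,0,0,0],[0,0,0,0,0,0],[0,0,0,0,0,0],[0,0,0,0,0,0],[0,0,0,0,0,0],[0,0,0,0,0,0]]'
python3 - <<'E'
from go import go;from vis import *;from rig import capture,sense
go((.5057,-.0911,.148),-28.6);print(sense()['wrist_torque'])
S=capture("scene");cv2.imwrite("pics/g5.png",cv2.convertScaleAbs(cv2.resize(S["image"][165:220,255:390],None,fx=5.9,fy=5.9,interpolation=cv2.INTER_CUBIC),alpha=1.6))
E
```

```text
clock: 9.85
tool_pos: [0.506, -0.091, 0.1491]
tcp_rot: [[0.988, -0.155, 0.0], [-0.155, -0.988, -0.0], [0.0, 0.0, -1.0]]
contact_force: [-2.3, 1.5, 5.6]
width: 0.013
grasp_force: 69.3
clock: 10.85
tool_pos: [0.506, -0.091, 0.1491]
tcp_rot: [[0.869, -0.495, 0.0], [-0.495, -0.869, -0.0], [0.0, -0.0, -1.0]]
contact_force: [-2.2, 1.7, 5.5]
width: 0.0128
grasp_force: 69.3
t 10.85 pos [ 0.506  -0.091   0.1491] yaw -29.67 w 0.012834160122135323 gf 69.2918872833252 F [-2.2  1.7  5.5] j6 1.78
tool shift mm [-0.2  0.3  1.1] turn deg [-0.01 -0.02 -1.07]
[0.21926838 0.29707112 0.20662238]
```

View pics/g5.png

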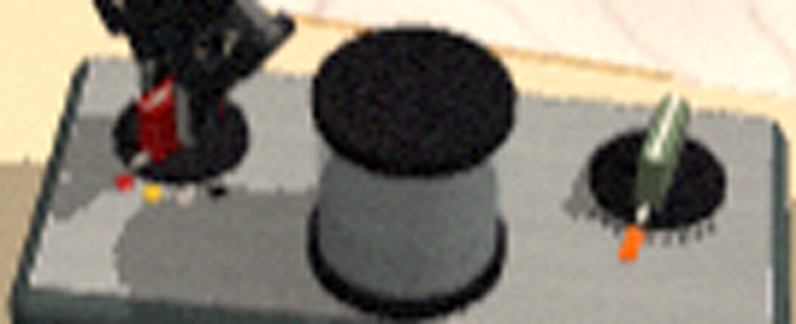

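The red dial's pointer (140,160) is at the red dot (125,182), held at 69 N with about 0.2 N m of spring torque. The green pointer (643,213) is in line with the orange mark (632,242).

```bash
python3 -c "
from rig import manip
print(manip.job_done())"
```

```text
the job is handed in; nothing more can be done
None
```

I handed the job in at about 11 s: the green knob's pointer is on the orange mark (about 1 mm off by camera), the red dial is still gripped at its third click (69 N), and nothing loose was seen to move; the judge returned no verdict.

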